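# Put the glass bulbs away in the deep tubs

### The arm

A 6-joint arm with a two-finger parallel gripper is mounted at the origin on the work surface. World frame = base frame: x ahead of the robot, y to its left, z up, the work surface at z = 0. Lengths are in m, angles in rad, forces in N, time in s.
With the tool pointing down it reaches from about 0.25 to 0.85 m from the base axis. Payload 12.5 kg.
Tool frame: the origin (TCP) lies midway between the tips of the shut fingers; the grasp point (between the pads) lies 19 mm behind it; z points along the fingers, y is the line along which they close (so a half turn about z gives the same grasp; the last joint's range is limited). The gripper opens to 93 mm and grips with 3 to 60 N. Pads are 15 mm wide; open, the fingers measure 128 mm over their backs; the gripper's body (75 mm by 188 mm) begins 65 mm behind the grasp point.
Start: joints at [-1.357, 0.351, 1.652, -0, 1.139, -0.085], TCP at [0.162, -0.526, 0.219] pointing down, gripper open.
Joint ranges: [-2.75, 2.75], [-0.79, 2.1], [0.01, 2.65], [-1.57, 4.71], [0.07, 3.14], [-2.87, 2.87]. Speed limits (rad/s): [2.22, 2.22, 2.79, 3.14, 3.14, 3.14].

### API

Orientations are given as a unit quaternion [x, y, z, w].
In Python, from rig import telemetry, imaging, bot gives the robot as it stands. The module is installed in compiled form; this text tells all that it offers.
- The arm moves only by the tool servo_tool, never from a script. Its argument "commands" is a list that holds one entry, the list of rows, each a list of 5 numbers: the shift along the tool's x, y, z in m, then the turn about the tool's z in degrees, then the opening, from -1 (shut) to 1 (fully open). In form: [[[dx, dy, dz, spin, claw], ...]]. A call has 1 to 5 rows; each row shifts and turns the commanded pose from where the row before left it, along the tool's axes as they then stand; what a row does not reach is not made up. A row lasts 1/10 s, in which the tool goes at most 50 mm and 8.59 degrees, less where a joint would pass 70% of its speed; a pose out of reach is approached as far as the arm can. A call with a gripper value outside its range is refused whole. The fingers move at their own pace and stop on an object; "force" is the grip in N (left out, the last holds). Time passes only in rows, so rows that do not move let the fingers close. It gives the time, the measured TCP pose, the force, the opening and the grip force at its end, in the units of the state.
- telemetry.sense(): the state, without advancing time (a new reading comes with each control period).
- imaging.get_image(name): name is "scene" or "top" or "wrist"; returns the picture (400x640x3 uint8, red, green, blue); there is no depth.
- imaging.camera_params(name): a dict with "fx", "fy", "cx", "cy" (pixels), "dist" ([k1, k2, p1, p2, k3] as OpenCV has them; the pictures are not rectified), "cam_to_world" (4x4, takes a point from camera to world coordinates); the wrist camera has in their place "tool_from_camera" (4x4, takes a point from camera to tool coordinates, whose origin is the TCP and whose axes are the flange's). Camera axes: x right, y down, z forward; pixel columns grow to the right and rows downward; lengths in m; the calibration is good to about 2 mm. A picture is of the moment at which its call begins: read the wrist's pose just before it. camera_params takes no time and is no camera call.
- bot.hand_in(): hands the job in; it is judged then, once.
The state is a dict: "time_s": time; "joint_positions": joint angles; "joint_velocities": joint speeds; "joint_efforts": joint torques, N m; "ee_pos": TCP position; "tool_rot": TCP orientation; "wrist_force": force on the tool from outside, world axes, zero at the start; "ft_torque": the same for the moment, N m; "gripper_width": finger opening in m; "finger_force": force on a finger pad.
Only numpy, scipy, OpenCV 4.12 (cv2) and the standard library are available. Lean on these libraries where they do the work, as an engineer would, in place of code of your own. Each camera call takes 0.05 s, during which the arm holds its last target. There are 200 camera calls.

### The job

Put the two glass bulbs away: lower the white one gently to the bottom of the yellow tub and the amber one gently to the bottom of the grey tub, each left standing cap up, neither dropped nor knocked. The tire lever lies across the grey tub, so take it off and lay it flat on the bamboo board. Leave everything else where it is.

Things in the scene. Friction and masses are not known exactly. Their poses are not given: they have to be found in the camera images.
- bulb_white: White glass globe lamp bulb, 104 mm long, 90 g, standing cap up on the board on the slightly flattened crown of its globe. z axis: its axis, towards the cap. Origin: centre of the flat crown (30 mm across). Globe 64 mm diameter, widest 27 mm above the origin, narrowing to a 29 mm neck at 62 mm; metal screw cap 27 mm diameter from 70 to 100 mm.
- bulb_amber: Amber glass globe lamp bulb, 104 mm long, 90 g, standing cap up on the board on the slightly flattened crown of its globe. z axis: its axis, towards the cap. Origin: centre of the flat crown (30 mm across). Globe 64 mm diameter, widest 27 mm above the origin, narrowing to a 29 mm neck at 62 mm; metal screw cap 27 mm diameter from 70 to 100 mm.
- bulb_white_cap (a point): Point on the axis of the white bulb's screw cap, 82 mm above the bulb's origin: the place to grip it (the cap is 27 mm across here). Held by the globe instead, the bulb cannot be lowered all the way, as the gripper meets the tub's rim.
- bulb_amber_cap (a point): Point on the axis of the amber bulb's screw cap, 82 mm above the bulb's origin: the place to grip it (the cap is 27 mm across here). Held by the globe instead, the bulb cannot be lowered all the way, as the gripper meets the tub's rim.
- tub_yellow: Yellow plastic tub, open at the top, fixed to the trolley. Round: outside diameter 120 mm, inside diameter 112 mm, straight 4 mm walls, outside height 118 mm, inside depth 110 mm (floor 8 mm thick). Origin: centre of its underside, z up.
- tub_yellow_in (a point): Centre of the inner floor of the yellow tub (8 mm above its underside).
- tub_grey: Grey plastic tub, open at the top, fixed to the trolley. Round: outside diameter 120 mm, inside diameter 112 mm, straight 4 mm walls, outside height 118 mm, inside depth 110 mm (floor 8 mm thick). Origin: centre of its underside, z up. At the start the blue tire lever lies across its mouth.
- tub_grey_in (a point): Centre of the inner floor of the grey tub (8 mm above its underside).
- tire_lever: Blue plastic tire lever, a straight bar about 184 mm long, 20 mm wide and 8 mm thick, 45 g, lying flat across the mouth of the grey tub at the start. Origin: its middle, half way through its thickness; x along its length, z across its thickness.
- board: Square bamboo board, 380 x 380 mm, 18 mm thick, fixed flat on the trolley. Origin: centre of its underside, x and y along its edges, z up.
- bottle_cage: Bystander: green bottle cage standing on the board near its middle, about 78 mm across and 128 mm tall, light. Origin: centre of its underside.
- socket_case: Bystander: stainless steel socket set case with a red press button latch, lying shut on the far part of the board, 90 (x) x 200 (y) x 44 mm. Origin: centre of its underside.
- valve_extender: Bystander: aluminium valve extender lying on the near part of the board, 80 mm long along its y axis, 12 mm thick. Origin: middle of its underside.
- oil_bottle: Bystander: black oil bottle with a red cap, 48 mm diameter, 150 mm tall, on the trolley to the far left. Origin: centre of its underside.
- spray_can: Bystander: blue and white spray can, 64 mm diameter, 190 mm tall, on the trolley to the far right. Origin: centre of its underside.
- tube_box: Bystander: cardboard box, 75 x 110 x 50 mm, on the trolley to the far left. Origin: centre of its underside.
Not all that is in view belongs to the job. Of the things that look like the tub_grey, the smaller one is meant.

How it is judged:
By the outcome, as a careful person would: the job done as asked, in the order asked, and still so for the second after the job is handed in, with the robot touching nothing.
It also fails if it takes over 72 s, if anything falls off the work surface, if the arm or the gripper's body presses on something with over 40 N, if the wrist force passes 120 N, or if a joint passes its speed limit or range.

## Working session

There is one attempt and no reset: what is moved stays moved. The work goes in short steps, Python scripts to look and compute and a tool call to move; the robot and the scene stay as the last step left them, time stands still between calls to the robot, and variables do not carry over. Pictures are saved under pics/ and viewed, at most 12 in all, crops included, and the job is handed in when it is done.

Besides the shell and the picture viewer there is one more tool, called after "Request:" as name(argument=value, ...), one argument or row to a line, values as JSON. servo_tool: Moves the arm, as the interface text tells. Its arguments: {"type":"object","properties":{"commands":{"type":"array","items":{"type":"array","items":{"type":"array","items":{"type":"number"}}}},"force":{"type":"number"}},"required":["commands"]}

```bash
mkdir -p pics; python3 - <<'E'
from rig import telemetry, imaging
import cv2, numpy as np
for n in ("top","scene"):
    im=imaging.get_image(n); cv2.imwrite(f"pics/{n}0.png",im[:,:,::-1])
    p=imaging.camera_params(n); print(n,{k:np.round(v,4).tolist() for k,v in p.items()})
p=imaging.camera_params("wrist");print({k:np.round(v,4).tolist() for k,v in p.items()})
s=telemetry.sense();print(s)
E
```

```text
top {'fx': 423.5693, 'fy': 423.5693, 'cx': 312.5239, 'cy': 203.9487, 'dist': [0.0318, 0.0, 0.0, 0.0, 0.0], 'cam_to_world': [[0.0166, -0.9869, 0.1608, 0.2883], [-0.9998, -0.018, -0.0075, 0.0608], [0.0103, -0.1606, -0.987, 1.4777], [0.0, 0.0, 0.0, 1.0]]}
scene {'fx': 423.5807, 'fy': 423.5807, 'cx': 311.0886, 'cy': 199.1926, 'dist': [-0.1, 0.0, 0.0, 0.0, 0.0], 'cam_to_world': [[-0.3693, 0.6983, -0.6132, 1.2215], [0.9292, 0.287, -0.2328, 0.3106], [0.0134, -0.6557, -0.7549, 0.9634], [0.0, 0.0, 0.0, 1.0]]}
{'fx': 284.9014, 'fy': 284.9014, 'cx': 320.1131, 'cy': 198.0799, 'dist': [-0.017, 0.0, 0.0, 0.0, 0.0], 'tool_from_camera': [[-0.0, -0.96, -0.2801, 0.0777], [1.0, 0.0003, -0.0009, 0.0008], [0.001, -0.2801, 0.96, -0.1658], [0.0, 0.0, 0.0, 1.0]]}
{'time_s': 0.1, 'joint_positions': array([-1.35661306e+00,  3.51183060e-01,  1.65233381e+00,  1.60804721e-05,
        1.13909290e+00, -8.45889765e-02]), 'joint_velocities': array([-0.00106415, -0.00202917, -0.00171426,  0.0001912 ,  0.00120883,
        0.00066379]), 'joint_efforts': array([ 1.75846621e-03, -4.98026204e+01, -2.85704595e+01,  7.00071920e-02,
        2.39035726e-02, -3.67894336e-05]), 'ee_pos': array([ 0.16186183, -0.52533328,  0.21816487]), 'tool_rot': array([ 9.88863002e-01,  1.48827768e-01, -2.56444490e-05, -5.07962621e-04]), 'wrist_force': array([-0.38659494,  0.11045197,  0.30341242]), 'ft_torque': array([-0.01801778, -0.02763574, -0.01869019]), 'finger_force': 0.0, 'gripper_width': 0.09276074461220184}
```

View pics/top0.png

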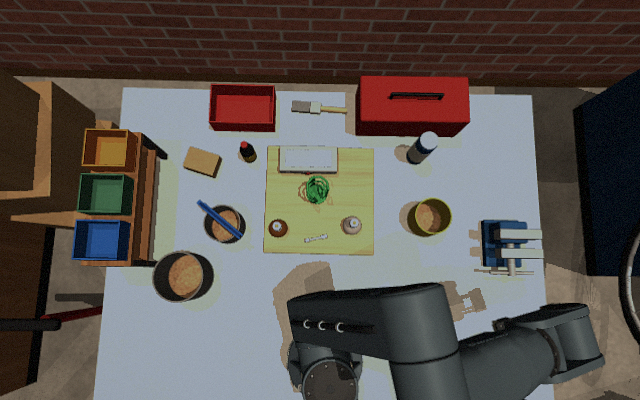

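View pics/scene0.png

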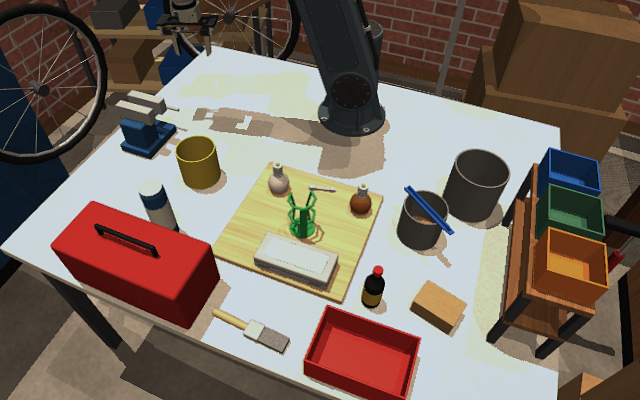

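Candidates (top view): grey tub is either the small one (224,222), with the lever across it, or the large one (183,276). I choose the small one. The yellow tub is (431,217), the only yellow tub; the orange bin at (108,148) is a crate. The bulbs are amber (278,228) and white (351,226). The lever is the blue bar from (198,202) to (243,239). Checking in one close crop.

```bash
cat > h.py <<'E'
from rig import telemetry, imaging
import cv2, numpy as np
from scipy.spatial.transform import Rotation as R
def params(n):
    p=imaging.camera_params(n)
    K=np.array([[p["fx"],0,p["cx"]],[0,p["fy"],p["cy"]],[0,0,1]]);d=np.array(p["dist"],float)
    if n=="wrist":
        s=telemetry.sense();T=np.eye(4);T[:3,:3]=R.from_quat(s["tool_rot"]).as_matrix();T[:3,3]=s["ee_pos"]
        return K,d,T@np.array(p["tool_from_camera"])
    return K,d,np.array(p["cam_to_world"])
def onplane(P,uv,z):
    K,d,T=P;u=cv2.undistortPoints(np.array(uv,float).reshape(-1,1,2),K,d).reshape(-1,2)
    r=np.c_[u,np.ones(len(u))]@T[:3,:3].T
    return T[:3,3]+r*((z-T[2,3])/r[:,2])[:,None]
def proj(P,X):
    K,d,T=P;W=np.linalg.inv(T)
    return cv2.projectPoints(np.array(X,float).reshape(-1,3),cv2.Rodrigues(W[:3,:3])[0],W[:3,3],K,d)[0].reshape(-1,2)
E
python3 - <<'E'
from h import *
im=cv2.imread("pics/top0.png")
c=im[190:265,190:460];cv2.imwrite("pics/c1.png",cv2.resize(c[:, :],None,fx=2.96,fy=2.96,interpolation=cv2.INTER_CUBIC))
a=cv2.resize(im[185:260,190:310],None,fx=6.6,fy=6.6,interpolation=cv2.INTER_CUBIC)[:300*2]
b=cv2.resize(im[200:245,335:460],None,fx=6.3,fy=6.3,interpolation=cv2.INTER_CUBIC)
cv2.imwrite("pics/c1.png",cv2.resize(np.vstack([cv2.resize(a,(792,495)),cv2.resize(b,(792,285))]),(610,600)))
P=params("top")
print(onplane(P,[[278,228],[351,226]],.11), onplane(P,[[431,217],[224,222]],.118),onplane(P,[[198,202],[243,239]],.122))
print(onplane(P,[[266,146],[374,148],[374,254],[264,254]],.018))
E
```

```text
[[ 0.43011487  0.16084859  0.11      ]
 [ 0.44081385 -0.07570603  0.11      ]] [[ 0.47394065 -0.33381498  0.118     ]
 [ 0.44568739  0.33435219  0.118     ]] [[0.50871543 0.4203094  0.122     ]
 [0.39173412 0.27042744 0.122     ]]
[[ 0.73219428  0.21891419  0.018     ]
 [ 0.73235014 -0.16638746  0.018     ]
 [ 0.35610779 -0.16387398  0.018     ]
 [ 0.34965295  0.21268719  0.018     ]]
```

View pics/c1.png

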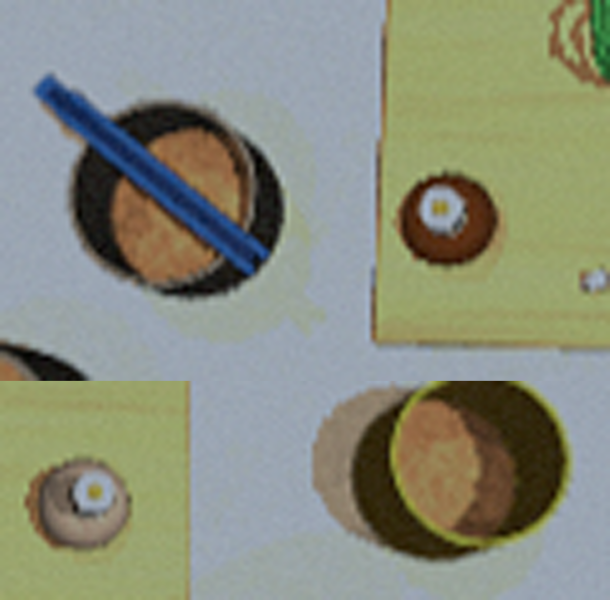

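The crop confirms it. The small grey tub has the blue lever across it, with ends at (198.9,202.3) and (241.5,237.2). The amber bulb's cap tip is at (276.8,225.9) and the white one's at (354.5,222.8). The yellow rim centre is about (433.6,216) and the grey rim centre about (222,223.4).

```bash
python3 - <<'E'
from h import *
P=params("top");f=lambda n,u,z:print(n,onplane(P,u,z).round(4).tolist())
f("amber,white",[[276.8,225.9],[354.5,222.8]],.122)
f("yel,grey rim",[[433.6,216.1],[222.1,223.4]],.118)
l=onplane(P,[[198.9,202.3],[241.5,237.2]],.126);d=l[0]-l[1];print("lever",l.round(4),l.mean(0),np.linalg.norm(d),np.degrees(np.arctan2(d[1],d[0])))
f("cage",[[317,188]],.1);f("can",[[428,139]],.19);f("big",[[183,275]],.15);f("valve",[[304,240],[327,236]],.025);f("case",[[280,147],[337,170]],.062)
s=telemetry.sense();print(s["ee_pos"],s["time_s"])
E
```

```text
amber,white [[0.4356, 0.164, 0.122], [0.45, -0.0858, 0.122]]
yel,grey rim [[0.477, -0.3423, 0.118], [0.4411, 0.3402, 0.118]]
lever [[0.5071 0.4163 0.126 ]
 [0.3971 0.2748 0.126 ]] [0.45210643 0.34556657 0.126     ] 0.1792649211567435 52.12163515442715
cage [[0.5665, 0.0364, 0.1]]
can [[0.7125, -0.3102, 0.19]]
big [[0.2763, 0.4447, 0.15]]
valve [[0.3992, 0.0769, 0.025], [0.4143, -0.0018, 0.025]]
case [[0.7162, 0.1657, 0.062], [0.6384, -0.032, 0.062]]
[ 0.16186183 -0.52533328  0.21816487] 0.1
```

Request:
servo_tool(
  commands=[
    [[0,0,0,8.55,1],[0,0,0,8.55,1],[0.02,-0.03,0,0,1],[0.02,-0.03,0,0,1],[0.02,-0.03,0,0,1]],
  ],
)

```text
time_s: 0.6
ee_pos: [0.2222, -0.4343, 0.2183]
tool_rot: [1.0, -0.0, -0.0, -0.0]
wrist_force: [-0.2, -0.6, 0.3]
gripper_width: 0.093
finger_force: 0.0
```

Request:
servo_tool(
  commands=[
    [[0.024,-0.037,0,0,1],[0.024,-0.037,0,0,1],[0.024,-0.037,0,0,1],[0.024,-0.037,0,0,1],[0.024,-0.037,0,0,1]],
  ],
)

```text
time_s: 1.1
ee_pos: [0.3423, -0.2489, 0.2186]
tool_rot: [1.0, 0.0, -0.0, -0.0]
wrist_force: [0.8, -0.7, 0.1]
gripper_width: 0.0934
finger_force: 0.0
```

Request:
servo_tool(
  commands=[
    [[0.024,-0.037,0,0,1],[0.024,-0.037,0,0,1],[0.024,-0.037,0,0,1],[0.024,-0.037,0,0,1],[0,0,0,0,1]],
  ],
)

```text
time_s: 1.6
ee_pos: [0.4394, -0.0991, 0.2185]
tool_rot: [1.0, 0.002, 0.0, -0.0]
wrist_force: [-0.3, 0.1, -0.3]
gripper_width: 0.0929
finger_force: 0.0
```

Moves track well. Now a wrist view over the white bulb.

```bash
python3 - <<'E'
from h import *
P=params("wrist");im=imaging.get_image("wrist")
cv2.imwrite("pics/w1raw.png",im[:,:,::-1])
print(proj(P,[[.45,-.0858,.122]]))
cv2.imwrite("pics/w1.png",im[:,:,::-1])
E
```

```text
[[305.62308643 188.6607485 ]]
```

View pics/w1.png

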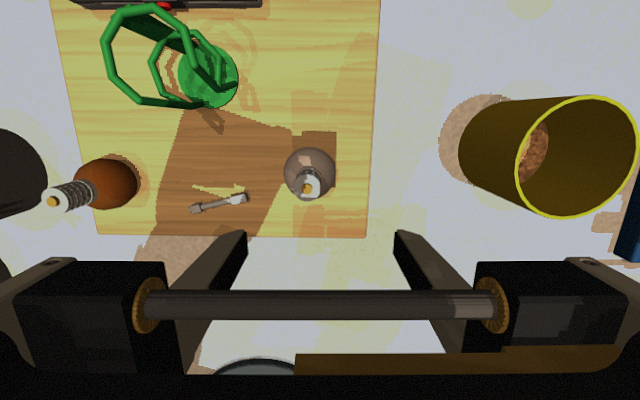

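The wrist view shows the white cap tip at (308.5,188), the amber tip at (53,202) and the bright yellow rim centred near (577,157). I'll refine from these.

```bash
python3 - <<'E'
from h import *
from scipy.optimize import least_squares
P=params("wrist");im=cv2.imread("pics/w1raw.png")
for c in ((308,188),(53,202)):   # brass tip centroid
    x,y=c;h=cv2.cvtColor(im[y-9:y+10,x-9:x+10],cv2.COLOR_BGR2HSV)
    m=(h[...,0]>12)&(h[...,0]<32)&(h[...,1]>110)&(h[...,2]>120)
    v,u=np.nonzero(m);p=[u.mean()+x-9,v.mean()+y-9];print(m.sum(),p,onplane(P,[p],.122).round(4))
h=cv2.cvtColor(im,cv2.COLOR_BGR2HSV);m=(h[...,0]>22)&(h[...,0]<35)&(h[...,1]>140)&(h[...,2]>150);m[:,:500]=0;m[240:]=0
v,u=np.nonzero(m);X=onplane(P,np.c_[u,v],.118)[:,:2]
r=least_squares(lambda q:np.hypot(X[:,0]-q[0],X[:,1]-q[1])-.058,[.477,-.342],loss="soft_l1",f_scale=.002);print(len(u),r.x,np.abs(r.fun).mean())
E
```

```text
68 [np.float64(307.1029411764706), np.float64(188.7941176470588)] [[ 0.4488 -0.089   0.122 ]]
71 [np.float64(51.15492957746479), np.float64(201.6338028169014)] [[0.4349 0.1617 0.122 ]]
1204 [ 0.47668976 -0.34460578] 0.0008470396515405719
```

Request:
servo_tool(
  commands=[
    [[0.005,-0.005,0.02,0,1],[0.003,-0.005,0.02,0,1],[0,0,0,0,1],[0,0,0,0,1]],
  ],
)

```text
time_s: 2.05
ee_pos: [0.4454, -0.0933, 0.1789]
tool_rot: [1.0, -0.0, -0.0, -0.0]
wrist_force: [0.4, 0.2, 0.5]
gripper_width: 0.0932
finger_force: 0.0
```

```bash
cat > tip.py <<'E'
from h import *
import sys
# brass tip nearest to a guess, in the wrist picture: tip.py x y name
g=[float(sys.argv[1]),float(sys.argv[2]),.122]
P=params("wrist");s=telemetry.sense();im=imaging.get_image("wrist")[:,:,::-1];cv2.imwrite(f"pics/{sys.argv[3]}.png",im)
x,y=proj(P,[g])[0].round().astype(int);h=cv2.cvtColor(np.ascontiguousarray(im[y-20:y+21,x-20:x+21]),cv2.COLOR_BGR2HSV)
m=(h[...,0]>12)&(h[...,0]<32)&(h[...,1]>140)&(h[...,2]>130)
n,l,st,c=cv2.connectedComponentsWithStats(m.astype(np.uint8))
for i in range(1,n):
    if st[i,4]>30: p=c[i]+[x-20,y-20];print(st[i].tolist(),p.round(1),onplane(P,[p],.122).round(4))
print(s["ee_pos"],s["time_s"],s["joint_velocities"].round(3), R.from_quat(s["tool_rot"]).as_euler("zyx",True).round(2))
E
python3 tip.py .449 -.088 w2
```

```text
[16, 14, 8, 10, 52] [312.9 208. ] [[ 0.4498 -0.088   0.122 ]]
[ 0.44535819 -0.09328262  0.17890893] 2.05 [ 0.002 -0.017 -0.014  0.001  0.002  0.002] [ 2.0000e-02 -4.0000e-02 -1.7999e+02]
```

Request:
servo_tool(
  commands=[
    [[0.004,-0.0055,0.0,0,1],[0,0,0.025,0,1],[0,0,0.025,0,1],[0,0,0.025,0,1],[0,0,0.013,0,1]],
  ],
)

```text
time_s: 2.6
ee_pos: [0.4496, -0.0869, 0.0897]
tool_rot: [1.0, 0.0, -0.0, -0.0]
wrist_force: [0.1, -0.0, 0.7]
gripper_width: 0.0931
finger_force: 0.0
```

Request:
servo_tool(
  commands=[
    [[0,0,0.01,0,0.2],[0,0,0,0,0],[0,0,0,0,-0.15],[0,0,0,0,-0.2],[0,0,0,0,-0.2]],
  ],
  force=10,
)

```text
time_s: 3.1
ee_pos: [0.4502, -0.0871, 0.0813]
tool_rot: [1.0, 0.0, 0.001, 0.0]
wrist_force: [1.7, 0.0, -0.4]
gripper_width: 0.0576
finger_force: 0.0
```

```bash
python3 tip.py .449 -.088 w3; python3 -c "
import cv2;a=cv2.imread('pics/w3.png')[150:400,120:520];cv2.imwrite('pics/w3c.png',cv2.resize(a,None,fx=1.9,fy=1.9))"
```

```text
[ 0.45017671 -0.08713215  0.08130317] 3.1 [ 0.     0.003  0.003  0.    -0.004 -0.001] [-2.0000e-02  7.0000e-02  1.7998e+02]
```

View pics/w3c.png

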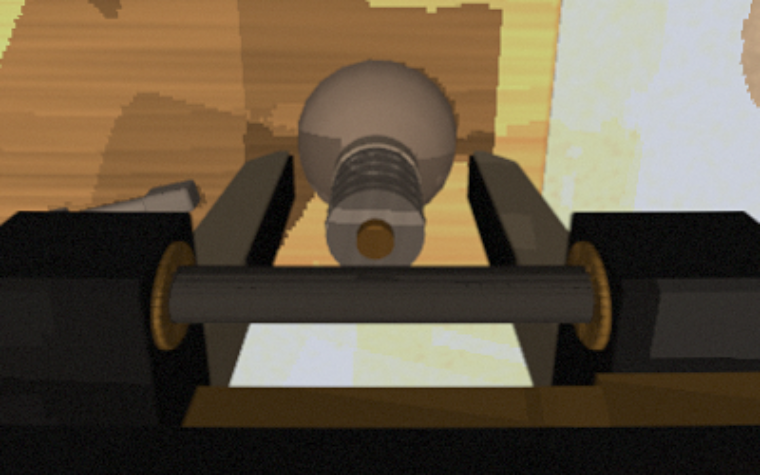

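The crop shows the white cap tip at (376,238), midway between the fingers to about 1 mm. I'll nudge it and close slowly.

Request:
servo_tool(
  commands=[
    [[0.001,-0.001,0,0,-0.2],[0,0,0,0,-0.35],[0,0,0,0,-0.4],[0,0,0,0,-0.5],[0,0,0,0,-0.5]],
  ],
  force=10,
)

```text
time_s: 3.65
ee_pos: [0.4508, -0.086, 0.0806]
tool_rot: [1.0, 0.0, -0.0, -0.0]
wrist_force: [-0.5, 0.8, 0.8]
gripper_width: 0.0285
finger_force: 10.0
```

Request:
servo_tool(
  commands=[
    [[0,0,0,0,-0.7],[0,0,0,0,-0.7],[0,0,0,0,-0.7]],
  ],
  force=12,
)

```text
time_s: 3.95
ee_pos: [0.4508, -0.086, 0.0806]
tool_rot: [1.0, 0.0, -0.0, -0.0]
wrist_force: [-0.3, 0.3, 1.2]
gripper_width: 0.0284
finger_force: 12.0
```

Request:
servo_tool(
  commands=[
    [[0,0,-0.01,0,-0.7],[0,0,-0.03,0,-0.7],[0,0,-0.04,0,-0.7],[0,0,-0.04,0,-0.7],[0,0,-0.025,0,-0.7]],
  ],
)

```text
time_s: 4.45
ee_pos: [0.4512, -0.0862, 0.2291]
tool_rot: [1.0, 0.0, 0.002, 0.001]
wrist_force: [0.4, -0.2, -0.2]
gripper_width: 0.0283
finger_force: 12.0
```

Request:
servo_tool(
  commands=[
    [[0.001,0.01,0,0,-0.7],[0.003,0.025,0,0,-0.7],[0.003,0.03,0,0,-0.7],[0.003,0.03,0,0,-0.7],[0.003,0.03,0,0,-0.7]],
  ],
)

```text
time_s: 4.95
ee_pos: [0.4632, -0.2124, 0.2246]
tool_rot: [1.0, 0.0, -0.001, -0.0]
wrist_force: [0.5, 0.5, -0.5]
gripper_width: 0.0286
finger_force: 12.0
```

Request:
servo_tool(
  commands=[
    [[0.003,0.03,0,0,-0.7],[0.003,0.03,0,0,-0.7],[0.003,0.03,0,0,-0.7],[0.003,0.025,0,0,-0.7],[0.001,0.0175,0,0,-0.7]],
  ],
)

```text
time_s: 5.45
ee_pos: [0.4762, -0.3452, 0.2244]
tool_rot: [1.0, -0.0, -0.001, -0.0]
wrist_force: [0.3, 0.9, -1.0]
gripper_width: 0.0282
finger_force: 12.0
```

Request:
servo_tool(
  commands=[
    [[0,0,0,0,-0.7],[0,0,0.0,0,-0.7]],
  ],
)

```text
time_s: 5.65
ee_pos: [0.4765, -0.3431, 0.2249]
tool_rot: [1.0, -0.0, -0.0, -0.001]
wrist_force: [-0.5, -1.0, -1.2]
gripper_width: 0.0281
finger_force: 12.0
```

```bash
cat > rim.py <<'E'
from h import *
from scipy.optimize import least_squares
P=params("wrist");im=imaging.get_image("wrist")[:,:,::-1];im=np.ascontiguousarray(im);cv2.imwrite("pics/rim.png",im)
h=cv2.cvtColor(im,cv2.COLOR_BGR2HSV);m=(h[...,0]>22)&(h[...,0]<35)&(h[...,1]>140)&(h[...,2]>150)
v,u=np.nonzero(m);X=onplane(P,np.c_[u,v],.118)[:,:2];X=X[np.hypot(X[:,0]-.477,X[:,1]+.343)<.07]
r=least_squares(lambda q:np.hypot(X[:,0]-q[0],X[:,1]-q[1])-.058,[.477,-.342],loss="soft_l1",f_scale=.002);print(len(X),r.x,np.abs(r.fun).mean(),telemetry.sense()["ee_pos"])
E
python3 rim.py
```

```text
538 [ 0.47794595 -0.34275608] 0.0008533489487302719 [ 0.47660064 -0.34271881  0.22522266]
```

Centred to about 1 mm. Lowering from .225 to about .071.

Request:
servo_tool(
  commands=[
    [[0.001,0,0.01,0,-0.7],[0,0,0.03,0,-0.7],[0,0,0.035,0,-0.7],[0,0,0.035,0,-0.7],[0,0,0.02,0,-0.7]],
  ],
)

```text
time_s: 6.2
ee_pos: [0.4769, -0.3417, 0.0925]
tool_rot: [1.0, 0.001, -0.001, -0.001]
wrist_force: [-0.0, -0.0, -1.6]
gripper_width: 0.0283
finger_force: 12.0
```

Request:
servo_tool(
  commands=[
    [[0,0,0.01,0,-0.7],[0,0,0.006,0,-0.7],[0,0,0.003,0,-0.7],[0,0,0.001,0,-0.7],[0,0,0,0,-0.7]],
  ],
)

```text
time_s: 6.7
ee_pos: [0.4782, -0.3437, 0.0763]
tool_rot: [1.0, 0.0, 0.0, 0.0]
wrist_force: [-0.6, 0.1, -1.2]
gripper_width: 0.0283
finger_force: 12.0
```

Request:
servo_tool(
  commands=[
    [[0,0,0.002,0,-0.7],[0,0,0.001,0,-0.7],[0,0,0.001,0,-0.7],[0,0,0,0,-0.7]],
  ],
)

```text
time_s: 7.1
ee_pos: [0.4778, -0.3435, 0.0716]
tool_rot: [1.0, 0.0, -0.0, -0.0]
wrist_force: [-0.2, -0.6, -1.0]
gripper_width: 0.0283
finger_force: 12.0
```

Request:
servo_tool(
  commands=[
    [[0,0,0.001,0,-0.7],[0,0,0,0,-0.7],[0,0,0,0,-0.7]],
  ],
)

```text
time_s: 7.4
ee_pos: [0.4779, -0.3436, 0.0707]
tool_rot: [1.0, 0.0, 0.0, 0.0]
wrist_force: [-0.5, -0.2, -0.6]
gripper_width: 0.0286
finger_force: 12.0
```

Request:
servo_tool(
  commands=[
    [[0,0,0.0005,0,-0.7],[0,0,0,0,-0.7],[0,0,0,0,-0.7]],
  ],
)

```text
time_s: 7.7
ee_pos: [0.4781, -0.3436, 0.0706]
tool_rot: [1.0, 0.0, 0.0, 0.0]
wrist_force: [-1.2, 1.1, 5.8]
gripper_width: 0.0285
finger_force: 12.0
```

Request:
servo_tool(
  commands=[
    [[0,0,0.0005,0,-0.7],[0,0,0,0,-0.7],[0,0,0,0,-0.7]],
  ],
)

```text
time_s: 8.0
ee_pos: [0.4783, -0.3437, 0.0706]
tool_rot: [1.0, 0.0, 0.001, 0.0]
wrist_force: [-0.4, 2.4, 10.0]
gripper_width: 0.0283
finger_force: 12.0
```

Contact with the floor. I'll relieve the load, then open partway (fully open, the fingers would hit the tub wall).

Request:
servo_tool(
  commands=[
    [[0,0,-0.0008,0,-0.7],[0,0,0,0,-0.38],[0,0,0,0,-0.3],[0,0,0,0,-0.2],[0,0,0,0,-0.1]],
  ],
)

```text
time_s: 8.5
ee_pos: [0.4777, -0.3434, 0.0702]
tool_rot: [1.0, 0.0, -0.0, -0.0]
wrist_force: [-0.2, 0.7, 0.4]
gripper_width: 0.04
finger_force: 0.0
```

Request:
servo_tool(
  commands=[
    [[0,0,0,0,-0.05],[0,0,0,0,-0.05],[0,0,0,0,-0.05],[0,0,-0.01,0,-0.05],[0,0,-0.02,0,-0.05]],
  ],
)

```text
time_s: 9.0
ee_pos: [0.4773, -0.343, 0.1002]
tool_rot: [1.0, 0.0, -0.001, -0.001]
wrist_force: [-0.4, -0.4, 0.7]
gripper_width: 0.044
finger_force: 0.0
```

Request:
servo_tool(
  commands=[
    [[0,0,-0.03,0,-0.05],[0,0,-0.04,0,-0.05],[0,0,-0.04,0,-0.05],[0,0,-0.02,0,-0.05],[0,0,0,0,-0.05]],
  ],
)

```text
time_s: 9.5
ee_pos: [0.4788, -0.3443, 0.2343]
tool_rot: [1.0, 0.0, 0.002, 0.002]
wrist_force: [1.3, 0.4, -1.2]
gripper_width: 0.0442
finger_force: 0.0
```

```bash
python3 - <<'E'
from h import *
im=imaging.get_image("wrist")[:,:,::-1];cv2.imwrite("pics/w4.png",im[:, :])
E
```

```text
(no output)
```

View pics/w4.png

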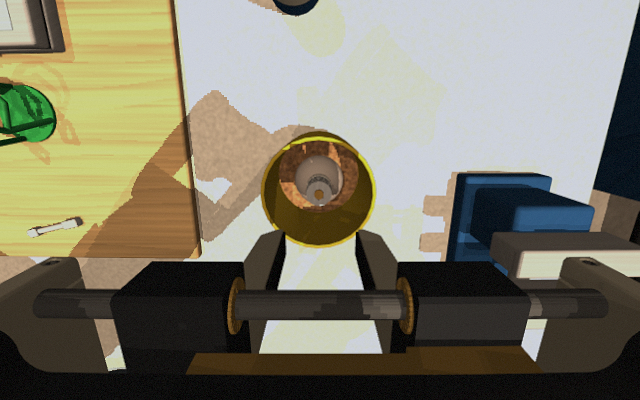

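The white bulb stands cap up in the yellow tub, its tip at (318,193). On to the lever.

Request:
servo_tool(
  commands=[
    [[-0.002,-0.02,0,0,0.1],[-0.002,-0.04,0,0,0.1],[-0.002,-0.046,0,0,0.1],[-0.002,-0.046,0,0,0.1],[-0.002,-0.046,0,0,0.1]],
  ],
)

```text
time_s: 10.05
ee_pos: [0.4667, -0.1436, 0.2291]
tool_rot: [1.0, -0.0, -0.001, -0.0]
wrist_force: [-0.0, 0.6, -0.4]
gripper_width: 0.0512
finger_force: 0.0
```

Request:
servo_tool(
  commands=[
    [[-0.002,-0.046,0,0,0.1],[-0.002,-0.046,0,0,0.1],[-0.002,-0.046,0,0,0.1],[-0.002,-0.046,0,0,0.1],[-0.002,-0.046,0,0,0.1]],
  ],
)

```text
time_s: 10.55
ee_pos: [0.4566, 0.0862, 0.2293]
tool_rot: [1.0, 0.0, -0.001, 0.0]
wrist_force: [0.6, -0.2, 0.6]
gripper_width: 0.0512
finger_force: 0.0
```

Request:
servo_tool(
  commands=[
    [[-0.002,-0.046,0,0,0.1],[-0.002,-0.046,0,0,0.1],[-0.002,-0.046,0,0,0.1],[0,-0.046,0,0,0.1],[0,-0.046,0,0,0.1]],
  ],
)

```text
time_s: 11.05
ee_pos: [0.4506, 0.3161, 0.229]
tool_rot: [1.0, 0.0, -0.001, 0.001]
wrist_force: [1.3, -0.9, -0.1]
gripper_width: 0.0512
finger_force: 0.0
```

Request:
servo_tool(
  commands=[
    [[0,-0.016,0,0,0.1],[0,0,0,-8.5,0.1],[0,0,0,-8.5,0.1],[0,0,0,-8.5,0.1],[0,0,0,-8.5,0.1]],
  ],
)

```text
time_s: 11.55
ee_pos: [0.4512, 0.3297, 0.2292]
tool_rot: [0.955, 0.295, -0.001, 0.0]
wrist_force: [-0.1, -0.7, -0.1]
gripper_width: 0.0511
finger_force: 0.0
```

Request:
servo_tool(
  commands=[
    [[0,0,0,-8.5,0.1],[0,0,0,-8.5,0.1],[0,0,0,-1,0.1],[0,0,0,0,0.1],[0,0,0,0,0.1]],
  ],
)

```text
time_s: 12.05
ee_pos: [0.4515, 0.3302, 0.23]
tool_rot: [0.899, 0.437, -0.0, 0.0]
wrist_force: [-0.2, 0.5, -0.1]
gripper_width: 0.051
finger_force: 0.0
```

```bash
cat > lev.py <<'E'
from h import *
s=telemetry.sense();P=params("wrist");im=np.ascontiguousarray(imaging.get_image("wrist")[:,:,::-1]);cv2.imwrite("pics/lev.png",im)
h=cv2.cvtColor(im,cv2.COLOR_BGR2HSV);m=((h[...,0]>100)&(h[...,0]<125)&(h[...,1]>120)&(h[...,2]>50)).astype(np.uint8)
n,l,st,c=cv2.connectedComponentsWithStats(m)
for i in range(1,n):
    if st[i,4]<600: continue
    v,u=np.nonzero(l==i);X=onplane(P,np.c_[u,v],.126)[:,:2]
    (cx,cy),wh,a=cv2.minAreaRect((X*1000).astype(np.float32));d=np.linalg.svd(X-X.mean(0),full_matrices=False)[2][0]
    print(st[i].tolist(),X.mean(0).round(4),(cx,cy),wh,"yaw",np.degrees(np.arctan2(d[1],d[0])))
print(s["ee_pos"],s["time_s"],R.from_quat(s["tool_rot"]).as_matrix()[:2,0],s["joint_positions"].round(2))
E
python3 lev.py
```

```text
[300, 80, 22, 185, 3500] [0.459  0.3538] (455.0515441894531, 348.5207214355469) (181.29556274414062, 19.58519172668457) yaw -128.2028335732865
[0.45152654 0.33023961 0.23003806] 12.05 [0.6181142  0.78608804] [ 0.55  0.36  1.61 -0.    1.17  1.21]
```

View pics/lev.png

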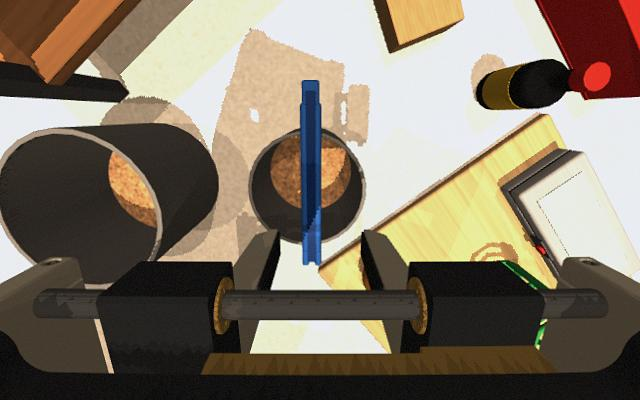

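The lever's centre is (.455,.3485) with yaw 51.8°, seen at column 311. In the tool frame that is +16.6 mm x, −8.6 mm y and 110 mm down.

Request:
servo_tool(
  commands=[
    [[0.0166,-0.0086,0.0,0,-0.2],[0,0,0.03,0,-0.2],[0,0,0.03,0,-0.2],[0,0,0.02,0,-0.2],[0,0,0.01,0,-0.2]],
  ],
)

```text
time_s: 12.6
ee_pos: [0.4544, 0.3484, 0.1386]
tool_rot: [0.899, 0.438, -0.001, 0.0]
wrist_force: [0.1, -0.6, 0.4]
gripper_width: 0.0373
finger_force: 0.0
```

Request:
servo_tool(
  commands=[
    [[0,0,0.008,0,-0.2],[0,0,0.004,0,-0.2],[0,0,0.004,0,-0.2],[0,0,0,0,-0.2],[0,0,0,0,-0.2]],
  ],
)

```text
time_s: 13.1
ee_pos: [0.4553, 0.349, 0.1249]
tool_rot: [0.899, 0.438, 0.0, -0.0]
wrist_force: [0.2, -0.3, 0.1]
gripper_width: 0.037
finger_force: 0.0
```

```bash
python3 lev.py
```

```text
[303, 91, 34, 199, 5496] [0.4783 0.3784] (472.7061462402344, 371.11029052734375) (123.67681121826172, 19.301183700561523) yaw -128.24301557966828
[305, 320, 29, 34, 900] [0.4107 0.2926] (410.380615234375, 292.00067138671875) (28.454147338867188, 19.403453826904297) yaw -129.2559757628633
[0.45528471 0.34899567 0.1249219 ] 13.1 [0.61554494 0.78810148] [0.57 0.5  1.67 0.   0.96 1.24]
```

Request:
servo_tool(
  commands=[
    [[0,0,0.003,0,-0.2],[0,0,0.0025,0,-0.2],[0,0,0,0,-0.3],[0,0,0,0,-0.5],[0,0,0,0,-0.6]],
  ],
  force=15,
)

```text
time_s: 13.65
ee_pos: [0.4551, 0.3489, 0.119]
tool_rot: [0.899, 0.439, 0.0, -0.0]
wrist_force: [0.2, -0.1, -0.3]
gripper_width: 0.0211
finger_force: 0.0
```

Request:
servo_tool(
  commands=[
    [[0,0,0,0,-0.8],[0,0,0,0,-0.8],[0,0,0,0,-0.8],[0,0,-0.005,0,-0.8],[0,0,-0.01,0,-0.8]],
  ],
  force=25,
)

```text
time_s: 14.15
ee_pos: [0.4548, 0.3487, 0.134]
tool_rot: [0.899, 0.439, -0.001, 0.0]
wrist_force: [-0.2, 0.4, -0.4]
gripper_width: 0.0196
finger_force: 25.0
```

Request:
servo_tool(
  commands=[
    [[0,0,-0.02,0,-0.8],[0,0,-0.02,0,-0.8],[0,0,-0.02,0,-0.8],[0,0,-0.01,0,-0.8],[0,0,0,0,-0.8]],
  ],
)

```text
time_s: 14.65
ee_pos: [0.4556, 0.3492, 0.2056]
tool_rot: [0.899, 0.439, 0.001, -0.0]
wrist_force: [0.9, -0.0, -1.1]
gripper_width: 0.0198
finger_force: 25.0
```

```bash
python3 lev.py
```

```text
[303, 89, 35, 201, 5690] [0.4674 0.3637] (459.08349609375, 353.01165771484375) (185.6509246826172, 29.710163116455078) yaw -128.21739898644478
[306, 320, 28, 34, 831] [0.366  0.2338] (365.9426574707031, 234.7520294189453) (42.2524528503418, 28.859779357910156) yaw -129.9535863402851
[0.45557875 0.34922822 0.20557031] 14.65 [0.61537301 0.78823162] [0.57 0.41 1.6  0.   1.13 1.24]
```

Request:
servo_tool(
  commands=[
    [[0,0,0,5,-0.8],[0,0,0,8,-0.8],[0,0,0,8,-0.8],[0,0,0,8,-0.8],[0,0,0,8,-0.8]],
  ],
)

```text
time_s: 15.2
ee_pos: [0.4546, 0.3486, 0.2027]
tool_rot: [0.992, 0.128, -0.001, 0.0]
wrist_force: [0.5, -0.1, -0.2]
gripper_width: 0.0197
finger_force: 25.0
```

Request:
servo_tool(
  commands=[
    [[0,0,0,8,-0.8],[0,0,0,5,-0.8],[0,0,0,2,-0.8],[0.002,0.01,0,0,-0.8],[0.002,0.02,0,0,-0.8]],
  ],
)

```text
time_s: 15.7
ee_pos: [0.4588, 0.3185, 0.2029]
tool_rot: [1.0, 0.001, -0.001, 0.0]
wrist_force: [-0.2, -0.9, -1.5]
gripper_width: 0.0198
finger_force: 25.0
```

Request:
servo_tool(
  commands=[
    [[0.002,0.032,0,0,-0.8],[0.002,0.032,0,0,-0.8],[0.0015,0.032,0,0,-0.8],[0,0.032,0,0,-0.8],[0,0.032,0,0,-0.8]],
  ],
)

```text
time_s: 16.2
ee_pos: [0.4641, 0.157, 0.2033]
tool_rot: [1.0, 0.001, -0.0, 0.0]
wrist_force: [0.7, 0.9, 0.0]
gripper_width: 0.0198
finger_force: 25.0
```

Request:
servo_tool(
  commands=[
    [[0,0.032,0,0,-0.8],[0,0.032,0,0,-0.8],[0,0.032,0,0,-0.8],[0,0.032,0,0,-0.8],[0,0.032,0,0,-0.8]],
  ],
)

```text
time_s: 16.7
ee_pos: [0.4639, -0.0029, 0.2034]
tool_rot: [1.0, 0.001, -0.0, 0.0]
wrist_force: [0.9, -0.1, 0.9]
gripper_width: 0.0196
finger_force: 25.0
```

Request:
servo_tool(
  commands=[
    [[0,0.032,0,0,-0.8],[0,0.032,0,0,-0.8],[0,0.032,0,0,-0.8],[0,0.018,0,0,-0.8],[0,0.01,0,0,-0.8]],
  ],
)

```text
time_s: 17.2
ee_pos: [0.464, -0.1267, 0.2033]
tool_rot: [1.0, -0.0, -0.0, -0.0]
wrist_force: [1.5, 1.0, -0.2]
gripper_width: 0.0197
finger_force: 25.0
```

Request:
servo_tool(
  commands=[
    [[0,0,0,0,-0.8],[0,0,0,0,-0.8]],
  ],
)

```text
time_s: 17.4
ee_pos: [0.4644, -0.1247, 0.2037]
tool_rot: [1.0, 0.0, -0.0, -0.0]
wrist_force: [0.0, -0.1, -1.0]
gripper_width: 0.0198
finger_force: 25.0
```

```bash
python3 lev.py
```

```text
[303, 89, 35, 201, 4830] [ 0.4899 -0.1254] (470.253173828125, -125.42869567871094) (29.04048728942871, 184.4502410888672) yaw 179.87105492045015
[621, 219, 19, 63, 611] [ 0.4118 -0.4289] (415.5639343261719, -424.322021484375) (69.40750885009766, 17.632583618164062) yaw -167.00283264840434
[306, 320, 28, 34, 932] [ 0.3211 -0.1248] (320.4010925292969, -124.70588684082031) (42.2008056640625, 28.72255516052246) yaw -179.07817883588484
[ 0.46444606 -0.12465778  0.20366782] 17.4 [9.99999612e-01 6.82863576e-04] [-0.36  0.24  1.84  0.    1.06  1.21]
```

View pics/lev.png

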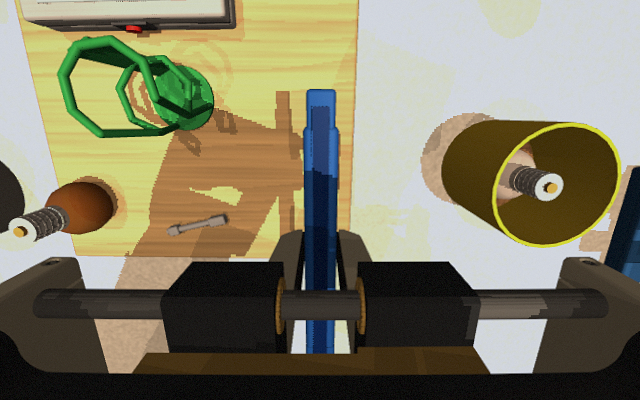

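The lever is held level over the free right part of the board and the white bulb is fine. Lowering from .2037 to about .019.

Request:
servo_tool(
  commands=[
    [[0.01,0,0.01,0,-0.8],[0,0,0.03,0,-0.8],[0,0,0.04,0,-0.8],[0,0,0.04,0,-0.8],[0,0,0.03,0,-0.8]],
  ],
)

```text
time_s: 17.95
ee_pos: [0.4744, -0.1241, 0.0512]
tool_rot: [1.0, 0.001, -0.001, -0.0]
wrist_force: [0.3, 0.4, 0.1]
gripper_width: 0.0198
finger_force: 25.0
```

Request:
servo_tool(
  commands=[
    [[0,0,0.015,0,-0.8],[0,0,0.008,0,-0.8],[0,0,0.005,0,-0.8],[0,0,0.002,0,-0.8],[0,0,0,0,-0.8]],
  ],
)

```text
time_s: 18.45
ee_pos: [0.4751, -0.1251, 0.0243]
tool_rot: [1.0, 0.0, 0.0, 0.0]
wrist_force: [1.6, 0.6, -1.0]
gripper_width: 0.0196
finger_force: 25.0
```

Request:
servo_tool(
  commands=[
    [[0,0,0.001,0,-0.8],[0,0,0.001,0,-0.8],[0,0,0,0,-0.8],[0,0,0,0,-0.8]],
  ],
)

```text
time_s: 18.85
ee_pos: [0.4748, -0.1252, 0.0221]
tool_rot: [1.0, 0.0, 0.0, 0.0]
wrist_force: [0.0, 0.4, -0.5]
gripper_width: 0.0198
finger_force: 25.0
```

Request:
servo_tool(
  commands=[
    [[0,0,0.001,0,-0.8],[0,0,0.001,0,-0.8],[0,0,0,0,-0.8],[0,0,0,0,-0.8]],
  ],
)

```text
time_s: 19.25
ee_pos: [0.4747, -0.1251, 0.0199]
tool_rot: [1.0, 0.0, -0.0, -0.0]
wrist_force: [0.6, -0.1, -1.0]
gripper_width: 0.0199
finger_force: 25.0
```

Request:
servo_tool(
  commands=[
    [[0,0,0.0005,0,-0.8],[0,0,0,0,-0.8],[0,0,0,0,-0.8]],
  ],
)

```text
time_s: 19.55
ee_pos: [0.4747, -0.1251, 0.0194]
tool_rot: [1.0, 0.0, 0.0, 0.0]
wrist_force: [0.2, 0.2, -0.4]
gripper_width: 0.0196
finger_force: 25.0
```

Request:
servo_tool(
  commands=[
    [[0,0,0.0005,0,-0.8],[0,0,0,0,-0.8],[0,0,0,0,-0.8]],
  ],
)

```text
time_s: 19.85
ee_pos: [0.4748, -0.1251, 0.019]
tool_rot: [1.0, 0.0, 0.0, -0.0]
wrist_force: [-0.2, 0.3, 0.7]
gripper_width: 0.0198
finger_force: 25.0
```

Request:
servo_tool(
  commands=[
    [[0,0,0,0,-0.5],[0,0,0,0,-0.4],[0,0,0,0,-0.3],[0,0,0,0,-0.2],[0,0,0,0,-0.2]],
  ],
)

```text
time_s: 20.35
ee_pos: [0.4747, -0.1251, 0.0189]
tool_rot: [1.0, 0.0, -0.0, -0.0]
wrist_force: [0.3, -0.2, 1.1]
gripper_width: 0.0367
finger_force: 0.0
```

Request:
servo_tool(
  commands=[
    [[0,0,-0.01,0,-0.2],[0,0,-0.04,0,-0.2],[0,0,-0.05,0,0],[0,0,-0.05,0,0.5],[0,0,-0.04,0,1]],
  ],
)

```text
time_s: 20.85
ee_pos: [0.4748, -0.1251, 0.2126]
tool_rot: [1.0, 0.0, 0.001, 0.0]
wrist_force: [1.6, -0.1, 0.1]
gripper_width: 0.0567
finger_force: 0.0
```

Request:
servo_tool(
  commands=[
    [[-0.006,-0.04,0,0,1],[-0.006,-0.042,0,0,1],[-0.006,-0.042,0,0,1],[-0.006,-0.042,0,0,1],[-0.006,-0.042,0,0,1]],
  ],
)

```text
time_s: 21.35
ee_pos: [0.444, 0.0844, 0.2098]
tool_rot: [1.0, 0.0, 0.0, -0.0]
wrist_force: [1.3, 1.7, -0.1]
gripper_width: 0.0918
finger_force: 0.0
```

Request:
servo_tool(
  commands=[
    [[-0.006,-0.042,0.01,0,1],[-0.004,-0.037,0.01,0,1],[0,0,0.01,0,1],[0,0,0,0,1],[0,0,0,0,1]],
  ],
)

```text
time_s: 21.85
ee_pos: [0.4348, 0.1611, 0.1794]
tool_rot: [1.0, -0.0, -0.0, 0.0]
wrist_force: [-0.4, -0.1, 0.5]
gripper_width: 0.0933
finger_force: 0.0
```

```bash
python3 tip.py .435 .1625 w5; python3 - <<'E'
from h import *
P=params("top");im=np.ascontiguousarray(imaging.get_image("top")[:,:,::-1]);cv2.imwrite("pics/top2.png",im)
E
```

```text
[12, 13, 11, 11, 88] [315.4 211.6] [[0.4359 0.1643 0.122 ]]
[0.43475206 0.16105738 0.17935429] 21.85 [-0.013 -0.004 -0.006  0.001 -0.     0.004] [ 1.0000e-02 -0.0000e+00  1.7999e+02]
```

Request:
servo_tool(
  commands=[
    [[0.002,-0.0045,0.0,0,1],[0,0,0.025,0,1],[0,0,0.025,0,1],[0,0,0.025,0,1],[0,0,0.014,0,1]],
  ],
)

```text
time_s: 22.45
ee_pos: [0.4364, 0.1659, 0.0886]
tool_rot: [1.0, -0.0, -0.001, 0.0]
wrist_force: [-0.8, -0.7, -0.3]
gripper_width: 0.0928
finger_force: 0.0
```

Request:
servo_tool(
  commands=[
    [[0,0,0.0095,0,0.2],[0,0,0,0,0],[0,0,0,0,-0.15],[0,0,0,0,-0.2],[0,0,0,0,-0.2]],
  ],
  force=10,
)

```text
time_s: 22.95
ee_pos: [0.437, 0.1665, 0.0811]
tool_rot: [1.0, 0.0, 0.001, -0.0]
wrist_force: [-0.7, 0.1, 0.0]
gripper_width: 0.057
finger_force: 0.0
```

```bash
python3 tip.py .437 .1655 w6; python3 - <<'E'
import cv2,numpy as np
a=cv2.imread('pics/w6.png')[150:400,120:520]
cv2.imwrite('pics/w6c.png',np.vstack([cv2.resize(a,(640,400)),cv2.resize(cv2.imread('pics/top2.png')[180:270,180:472],(640,197))]))
E
```

```text
[0.43704048 0.16647276 0.08111692] 22.95 [ 0.001  0.002  0.002  0.002 -0.005  0.   ] [-2.0000e-02  7.0000e-02 -1.7998e+02]
```

View pics/w6c.png

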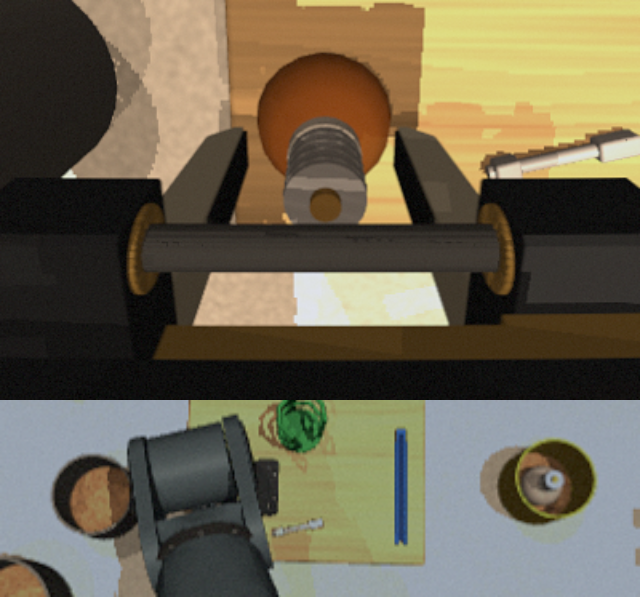

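The amber tip is at (325,204) in the crop, 1.5 mm right of centre. The lever lies on the board and the white bulb stands in its tub. I'll correct and close.

Request:
servo_tool(
  commands=[
    [[0,0.0015,0.0005,0,-0.2],[0,0,0,0,-0.3],[0,0,0,0,-0.4],[0,0,0,0,-0.5],[0,0,0,0,-0.5]],
  ],
  force=10,
)

```text
time_s: 23.5
ee_pos: [0.4367, 0.1649, 0.08]
tool_rot: [1.0, 0.0, 0.0, -0.0]
wrist_force: [-0.8, 0.2, 0.4]
gripper_width: 0.0285
finger_force: 10.4
```

Request:
servo_tool(
  commands=[
    [[0,0,0,0,-0.7],[0,0,0,0,-0.7],[0,0,0,0,-0.7]],
  ],
  force=12,
)

```text
time_s: 23.8
ee_pos: [0.4367, 0.1649, 0.08]
tool_rot: [1.0, 0.0, 0.0, -0.0]
wrist_force: [-0.4, -0.1, 0.4]
gripper_width: 0.0284
finger_force: 12.4
```

Request:
servo_tool(
  commands=[
    [[0,0,-0.01,0,-0.7],[0,0,-0.03,0,-0.7],[0,0,-0.04,0,-0.7],[0,0,-0.04,0,-0.7],[0,0,-0.025,0,-0.7]],
  ],
)

```text
time_s: 24.3
ee_pos: [0.437, 0.165, 0.2284]
tool_rot: [1.0, 0.0, 0.002, -0.0]
wrist_force: [-0.3, 0.6, -1.1]
gripper_width: 0.0285
finger_force: 12.4
```

Request:
servo_tool(
  commands=[
    [[0,-0.01,0,0,-0.7],[0,-0.02,0,0,-0.7],[0,-0.025,0,0,-0.7],[0,-0.025,0,0,-0.7],[0,0,0,0,-0.7]],
  ],
)

```text
time_s: 24.8
ee_pos: [0.4359, 0.247, 0.2239]
tool_rot: [1.0, 0.001, -0.001, 0.0]
wrist_force: [-0.5, -0.8, -0.9]
gripper_width: 0.0284
finger_force: 12.4
```

```bash
python3 - <<'E'
from h import *
P=params("wrist");s=telemetry.sense();im=np.ascontiguousarray(imaging.get_image("wrist")[:,:,::-1])
t=np.linspace(0,2*np.pi,200)
for r in(.056,.060):
    X=np.c_[.442+r*np.cos(t),.341+r*np.sin(t),.118+0*t]
    for p in proj(P,X):
        if 0<=p[0]<640 and 0<=p[1]<400: cv2.circle(im,tuple(int(a) for a in p),0,(0,0,255),-1)
cv2.imwrite("pics/g.png",im);print(s["ee_pos"])
E
```

```text
[0.4358683  0.24696773 0.22390483]
```

View pics/g.png

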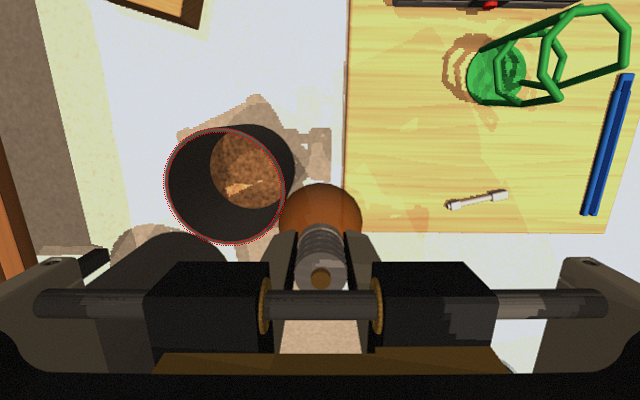

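The overlaid rim at (.442,.341) matches the grey tub. Moving +6 mm x, −94 mm tool y, then lowering to about .070.

Request:
servo_tool(
  commands=[
    [[0.001,-0.01,0,0,-0.7],[0.001,-0.02,0,0,-0.7],[0.002,-0.025,0,0,-0.7],[0.001,-0.025,0,0,-0.7],[0.001,-0.012,0,0,-0.7]],
  ],
)

```text
time_s: 25.35
ee_pos: [0.4425, 0.3381, 0.2246]
tool_rot: [1.0, 0.0, -0.0, -0.0]
wrist_force: [-0.8, -0.7, -0.5]
gripper_width: 0.0285
finger_force: 12.4
```

Request:
servo_tool(
  commands=[
    [[0,-0.002,0,0,-0.7],[0,0,0.01,0,-0.7],[0,0,0.03,0,-0.7],[0,0,0.035,0,-0.7],[0,0,0.035,0,-0.7]],
  ],
)

```text
time_s: 25.85
ee_pos: [0.4424, 0.3376, 0.1134]
tool_rot: [1.0, -0.0, 0.0, 0.0]
wrist_force: [0.6, 0.5, -0.3]
gripper_width: 0.0283
finger_force: 12.4
```

Request:
servo_tool(
  commands=[
    [[0,0,0.02,0,-0.7],[0,0,0.01,0,-0.7],[0,0,0.006,0,-0.7],[0,0,0.002,0,-0.7],[0,0,0,0,-0.7]],
  ],
)

```text
time_s: 26.35
ee_pos: [0.443, 0.3389, 0.0776]
tool_rot: [1.0, 0.0, 0.0, -0.0]
wrist_force: [-0.9, 0.6, -0.3]
gripper_width: 0.0284
finger_force: 12.4
```

Request:
servo_tool(
  commands=[
    [[0,0,0.003,0,-0.7],[0,0,0.002,0,-0.7],[0,0,0.001,0,-0.7],[0,0,0,0,-0.7],[0,0,0,0,-0.7]],
  ],
)

```text
time_s: 26.85
ee_pos: [0.4426, 0.3389, 0.071]
tool_rot: [1.0, 0.0, 0.0, -0.0]
wrist_force: [0.6, -0.2, -0.8]
gripper_width: 0.0284
finger_force: 12.4
```

Request:
servo_tool(
  commands=[
    [[0,0,0.0007,0,-0.7],[0,0,0,0,-0.7],[0,0,0,0,-0.7]],
  ],
)

```text
time_s: 27.15
ee_pos: [0.4426, 0.3389, 0.0703]
tool_rot: [1.0, 0.0, 0.0, -0.0]
wrist_force: [-0.7, -0.2, -0.3]
gripper_width: 0.0285
finger_force: 12.4
```

Request:
servo_tool(
  commands=[
    [[0,0,0.0004,0,-0.7],[0,0,0,0,-0.7],[0,0,0,0,-0.7]],
  ],
)

```text
time_s: 27.45
ee_pos: [0.4426, 0.3389, 0.07]
tool_rot: [1.0, 0.0, 0.0, -0.0]
wrist_force: [0.5, -0.1, 1.8]
gripper_width: 0.0287
finger_force: 12.4
```

Light contact. Releasing partway and withdrawing.

Request:
servo_tool(
  commands=[
    [[0,0,0,0,-0.38],[0,0,0,0,-0.36],[0,0,0,0,-0.3],[0,0,0,0,-0.2],[0,0,0,0,-0.1]],
  ],
)

```text
time_s: 27.95
ee_pos: [0.4425, 0.3388, 0.0698]
tool_rot: [1.0, 0.0, -0.0, 0.0]
wrist_force: [-0.6, 0.4, 0.9]
gripper_width: 0.0401
finger_force: 0.0
```

Request:
servo_tool(
  commands=[
    [[0,0,0,0,-0.05],[0,0,0,0,-0.05],[0,0,0,0,-0.05],[0,0,-0.01,0,-0.05],[0,0,-0.02,0,-0.05]],
  ],
)

```text
time_s: 28.45
ee_pos: [0.4419, 0.3384, 0.0996]
tool_rot: [1.0, 0.0, -0.001, 0.001]
wrist_force: [-0.4, -0.7, 0.2]
gripper_width: 0.0447
finger_force: 0.0
```

Request:
servo_tool(
  commands=[
    [[0,0,-0.03,0,-0.05],[0,0,-0.04,0,-0.05],[0,0,-0.04,0,-0.05],[0,0,-0.02,0,-0.05],[-0.02,0,-0.02,0,-0.05]],
  ],
)

```text
time_s: 28.95
ee_pos: [0.4236, 0.3388, 0.252]
tool_rot: [1.0, -0.0, 0.001, -0.001]
wrist_force: [-0.4, -0.4, 0.4]
gripper_width: 0.0441
finger_force: 0.0
```

Request:
servo_tool(
  commands=[
    [[-0.04,0,0,0,-0.05],[-0.03,0,0,0,-0.05],[0,0,0,0,-0.05],[0,0,0,0,-0.05],[0,0,0,0,-0.05]],
  ],
)

```text
time_s: 29.45
ee_pos: [0.3533, 0.3389, 0.2502]
tool_rot: [1.0, 0.0, 0.0, -0.0]
wrist_force: [0.1, 0.5, -0.0]
gripper_width: 0.0442
finger_force: 0.0
```

```bash
python3 - <<'E'
from h import *
w=imaging.get_image("wrist")[:,:,::-1];t=imaging.get_image("top")[:,:,::-1];s=imaging.get_image("scene")[:,:,::-1]
cv2.imwrite("pics/end.png",np.vstack([np.hstack([cv2.resize(w,(400,250)),cv2.resize(s,(400,250))]),cv2.resize(t[130:270,170:470],(800,345))]))
E
```

```text
(no output)
```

View pics/end.png

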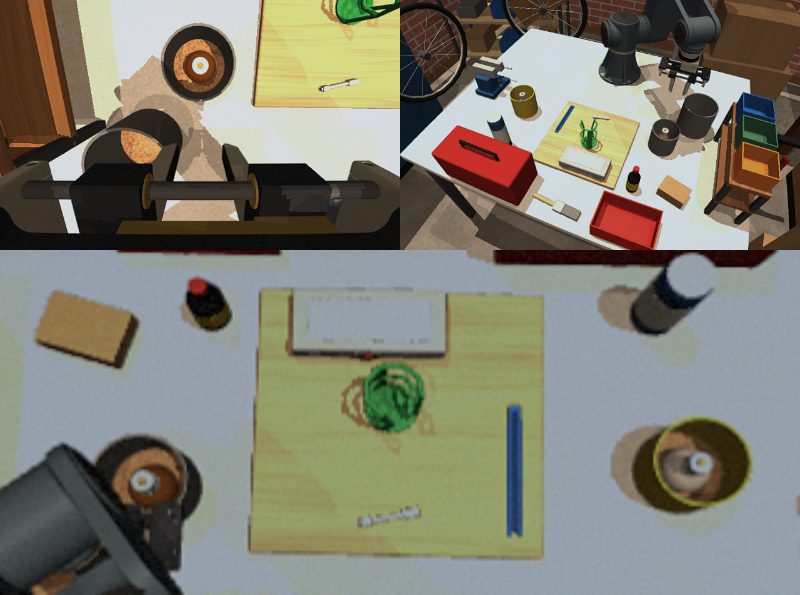

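The final views show both bulbs upright, amber in the grey tub (tip at (200,65) in the wrist view) and white in the yellow tub (700,462). The lever lies flat on the board at (514,470), and the bystanders haven't moved. Handing in.

```bash
python3 -c "
from rig import bot
print(bot.hand_in())"
```

```text
the job is handed in; nothing more can be done
None
```

The job is handed in at about 30 s of the 72 s allowed: the white bulb stands cap up in the yellow tub, the amber one cap up in the small grey tub, the lever lies flat on the board, and nothing else looks moved in the final pictures.

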